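# Sort the stamps and seals into the stock trays

## Robot

A 7-joint arm with a two-finger parallel gripper is mounted at the origin on the work surface. World frame = base frame: x ahead of the robot, y to its left, z up, the work surface at z = 0. Lengths are in m, angles in rad, forces in N, time in s.
With the tool pointing down it reaches from about 0.425 to 0.95 m from the base axis. Payload 4.7 kg.
Tool frame: the origin (TCP) lies between the finger pads; the fingertips stand 22 mm ahead of it and the grasp point (between the pads) lies 3 mm ahead of it; z points along the fingers, y is the line along which they close (so a half turn about z gives the same grasp; the last joint's range is limited). The gripper opens to 87 mm and grips with 3 to 60 N. Pads are 19 mm wide; open, the fingers measure 117 mm over their backs; the gripper's body (75 mm by 190 mm) begins 51 mm behind the grasp point.
Start: joints at [-0.029, 0.469, -0.049, 1.532, 0.024, 1.141, -0.082], TCP at [0.675, 0, 0.245] pointing down, gripper open.
Joint ranges: [-2.59, 2.59], [-0.33, 1.99], [-1.39, 1.29], [0.1, 2.45], [-1.04, 4.18], [0.21, 1.99], [-2.66, 2.66]. Speed limits (rad/s): [2.57, 2.57, 3.14, 3.14, 3.14, 3.14, 3.14].

## Interface

Orientations are given as a rotation vector (axis times angle).
In Python, from bench import manip, vision, finish_job gives the robot as it stands. The module is installed in compiled form; this text tells all that it offers.
- The arm moves only by the tool drive_tool, never from a script. Its argument "series" is a list of rows, each an object with "offset": the shift along the tool's x, y, z in mm, a list of three; "twist": the turn about the tool's z in degrees; "fingers": the opening, from -1 (shut) to 1 (fully open). A call has 1 to 8 rows; each row shifts and turns the commanded pose from where the row before left it, along the tool's axes as they then stand; what a row does not reach is not made up. A row lasts 1/12 s, in which the tool goes at most 41.7 mm and 7.16 degrees, less where a joint would pass 70% of its speed; a pose out of reach is approached as far as the arm can. A call with a gripper value outside its range is refused whole. The fingers move at their own pace and stop on an object; "squeeze" is the grip in N (left out, the last holds). Time passes only in rows, so rows that do not move let the fingers close. It gives the time, the measured TCP pose, the force, the opening and the grip force at its end, in the units of the state.
- manip.read_state(): the state, without advancing time (a new reading comes with each control period).
- vision.grab_frame(name): name is "scene" or "side" or "wrist"; returns the picture (420x560x3 uint8, blue, green, red); there is no depth.
- vision.camera_params(name): a dict with "fx", "fy", "cx", "cy" (pixels), "view" (4x4, takes a point from world to camera coordinates). Camera axes: x right, y up, looking along -z (the intrinsics and any distortion apply to the point x, -y, -z); pixel columns grow to the right and rows downward; lengths in m; the calibration is good to about 2 mm. A picture is of the moment at which its call begins: read the wrist's pose just before it. camera_params takes no time and is no camera call; for the wrist camera it gives the pose at the moment of the call.
- finish_job(): hands the job in; it is judged then, once.
The state is a dict: "time_s": time; "joint_positions": joint angles; "joint_velocities": joint speeds; "joint_torque": joint torques, N m; "position": TCP position; "tool_rot": TCP orientation; "force": force on the tool from outside, world axes, zero at the start; "torque": the same for the moment, N m; "grip_width": finger opening in m; "finger_force": force on a finger pad.
Only numpy, scipy, OpenCV 4.12 (cv2) and the standard library are available. Lean on these libraries where they do the work, as an engineer would, in place of code of your own. Each camera call takes 0.05 s, during which the arm holds its last target. There are 200 camera calls.

## Task

Sort the five loose stamps and seals on the bench into the stock trays: each tray has a sample of its kind screwed down in the bay at one end, so stand the two turned wooden stamps, the two stone seals and the self-inking stamp in the empty bays of their own kind's tray, one to a bay, upright and flat on the bay's floor. Lower each one gently onto the felt rather than dropping it, and leave the seal-paste pot and the ink bottle standing where they are.

Things in the scene. Friction and masses are not known exactly. Their poses are not given: they have to be found in the camera images.
- turned_a: Loose wooden hand stamp, upright, 84 mm tall, about 70 g: pale round mount 34 mm across, 14 high, brass collar, waist 14 across at height 32, dark turned handle swelling to a barrel 29 across at height 60 to 70 (grip there), domed top. One of two alike. Origin: centre of underside, z up.
- turned_b: Loose wooden hand stamp, upright, 84 mm tall, about 70 g: pale round mount 34 mm across, 14 high, brass collar, waist 14 across at height 32, dark turned handle swelling to a barrel 29 across at height 60 to 70 (grip there), domed top. One of two alike. Origin: centre of underside, z up.
- seal_a: Loose square seal of pale veined stone standing upright, a plain block 26 x 26 mm (its x and y) and 62 mm tall. About 110 g. Origin: centre of the underside, z up. One of two alike.
- seal_b: Loose square seal of pale veined stone standing upright, a plain block 26 x 26 mm (its x and y) and 62 mm tall. About 110 g. Origin: centre of the underside, z up. One of two alike.
- inker: Loose self-inking stamp standing upright, 76 mm tall, about 90 g: grey housing 48 mm (its x) by 32 mm (its y) up to 34 mm height, black grip cap above it 44 by 28 mm with a small white card on top. Grip the cap across its 28 mm side, closing along its y. Origin: centre of the underside, z up.
- tray_turned: Fixed wooden tray, 86 (x) by 208 mm (y), walls 24 mm high, felt floor 6 mm up. Dividers 6 thick, 19 high make 3 bays, each 70 (x) by 60 (y) inside, centred at y = 66, 0, -66. Bay y = 66 (left end from the robot) holds a screwed-down sample: a turned wooden stamp, 90 mm to its top; the others start empty. The trays are otherwise alike, in any order. Origin: centre of underside.
- tray_seal: Fixed wooden tray, 86 (x) by 208 mm (y), walls 24 mm high, felt floor 6 mm up. Dividers 6 thick, 19 high make 3 bays, each 70 (x) by 60 (y) inside, centred at y = 66, 0, -66. Bay y = 66 (left end from the robot) holds a screwed-down sample: a square stone seal, 68 mm to its top; the others start empty. The trays are otherwise alike, in any order. Origin: centre of underside.
- tray_inker: Fixed wooden tray, 86 (x) by 208 mm (y), walls 24 mm high, felt floor 6 mm up. Dividers 6 thick, 19 high make 3 bays, each 70 (x) by 60 (y) inside, centred at y = 66, 0, -66. Bay y = 66 (left end from the robot) holds a screwed-down sample: a self-inking stamp, long side along x, 82 mm to its top; the others start empty. The trays are otherwise alike, in any order. Origin: centre of underside.
- paste_pot: Round lidded white porcelain seal-paste pot with blue bands, 60 mm across and 38 mm tall, loose, among the stamps; to be left alone. Origin: centre of the underside, z up.
- ink_bottle: Small round white ink bottle with a black cap, 34 mm across and 70 mm tall, loose, among the stamps; to be left alone. Origin: centre of the underside, z up.
Not all that is in view belongs to the job. What is shaped like the inker but red is not meant.

How it is judged:
By the outcome, as a careful person would: the job done as asked, in the order asked, and still so for the second after the job is handed in, with the robot touching nothing.
It also fails if it takes over 134 s, if anything falls off the work surface, if the arm or the gripper's body presses on something with over 40 N, if the wrist force passes 120 N, or if a joint passes its speed limit or range.

## Working session

There is one attempt and no reset: what is moved stays moved. The work goes in short steps, Python scripts to look and compute and a tool call to move; the robot and the scene stay as the last step left them, time stands still between calls to the robot, and variables do not carry over. Pictures are saved under pics/ and viewed, at most 14 in all, crops included, and the job is handed in when it is done.

Besides the shell and the picture viewer there is one more tool, called after ">>>" as name([rows], argument=value, ...), one row to a line, values as JSON. drive_tool: Moves the arm, as the interface text tells. Its arguments: {"type":"object","properties":{"series":{"type":"array"},"squeeze":{"type":"number"}},"required":["series"]}

```bash
mkdir -p pics; python3 - <<'E'
from bench import manip, vision
import cv2
s=manip.read_state(); print({k:s[k] for k in('time_s','position','tool_rot','force','grip_width')})
for n in("scene","side","wrist"):
    p=vision.camera_params(n); f=vision.grab_frame(n); cv2.imwrite(f"pics/{n}0.png",f); print(n,p)
E
```

```text
{'time_s': 0.0, 'position': array([6.74441298e-01, 2.10093868e-05, 2.43501218e-01]), 'tool_rot': array([-2.22042828, -2.22057631,  0.00223269]), 'force': array([0.30136286, 0.25465971, 0.10233461]), 'grip_width': 0.0868156049665468}
scene {'fx': 478.2736829947425, 'fy': 478.2736829947425, 'cx': 273.6420370395748, 'cy': 204.9842780565592, 'view': array([[ 0.46276803,  0.88630225,  0.01772222, -0.23324146],
       [-0.5265564 ,  0.25874   ,  0.80980984,  0.22499983],
       [ 0.71315083, -0.38408585,  0.58642472, -1.47593902],
       [ 0.        ,  0.        ,  0.        ,  1.        ]])}
side {'fx': 512.5488021281509, 'fy': 512.5488021281509, 'cx': 280.76779080652426, 'cy': 214.18938510552957, 'view': array([[ 0.72003502, -0.69363864,  0.02037153, -0.36289404],
       [ 0.35315687,  0.39155077,  0.84968713, -0.21035871],
       [-0.59735232, -0.60461015,  0.52689352, -0.8540935 ],
       [ 0.        ,  0.        ,  0.        ,  1.        ]])}
wrist {'fx': 374.40894150473383, 'fy': 374.40894150473383, 'cx': 272.711559818774, 'cy': 203.293938586435, 'view': array([[ 9.99997947e-01, -6.64251469e-04, -1.91442499e-03,
        -6.75023189e-01],
       [ 6.74238107e-05,  9.55130697e-01, -2.96184650e-01,
         3.73696172e-02],
       [ 2.02526716e-03,  2.96183913e-01,  9.55128781e-01,
        -3.93264464e-01],
       [ 0.00000000e+00,  0.00000000e+00,  0.00000000e+00,
         1.00000000e+00]])}
```

View pics/scene0.png

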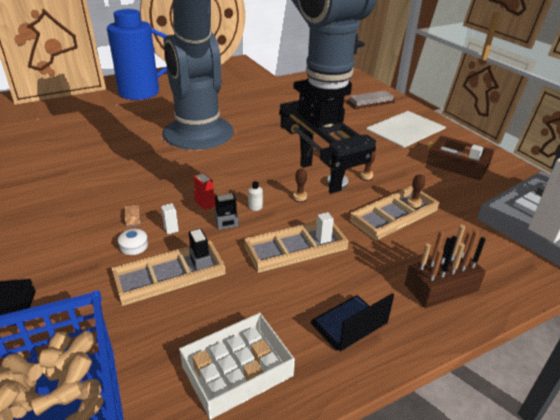

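View pics/side0.png

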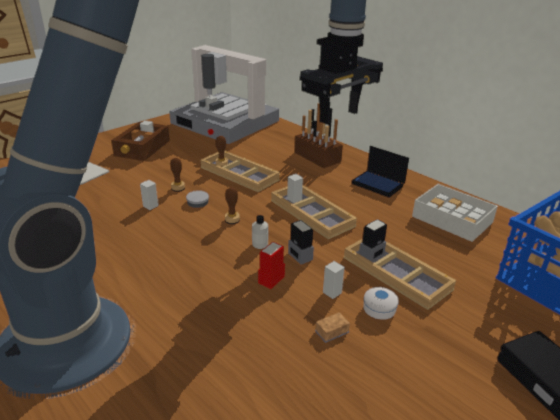

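View pics/wrist0.png

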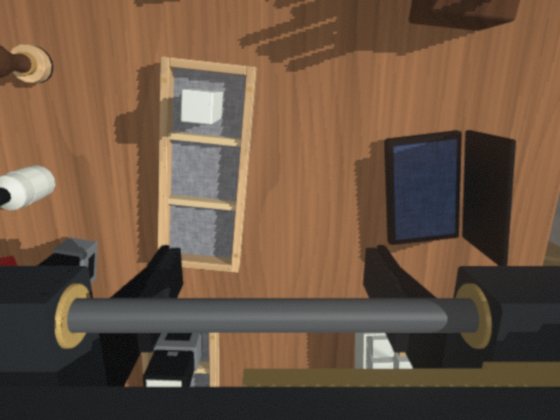

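The scene and side views show the three trays (scene: inker 168,273; seal 297,246; turned 395,213). They also show both turned stamps (301,185 and 367,167), a seal at (169,217) with the other hidden by the gripper (side 149,195), the black inker (227,210), the red decoy, the pot and the bottle. I'll triangulate these roughly first.

```bash
cat > h.py <<'E'
import numpy as np, cv2, json
from bench import manip, vision
def ray(p,uv):
    V=np.array(p['view']);R=V[:3,:3];t=V[:3,3]
    d=np.array([(uv[0]-p['cx'])/p['fx'],-(uv[1]-p['cy'])/p['fy'],-1.])
    d=R.T@d; return -R.T@t,d/np.linalg.norm(d)
def plane(p,uv,z):
    c,d=ray(p,uv); return c+d*(z-c[2])/d[2]
def tri(obs):
    A=np.zeros((3,3));b=np.zeros(3);rs=[ray(p,uv) for p,uv in obs]
    for c,d in rs:
        M=np.eye(3)-np.outer(d,d);A+=M;b+=M@c
    x=np.linalg.solve(A,b)
    return x,[round(1e3*np.linalg.norm((np.eye(3)-np.outer(d,d))@(x-c)),1) for c,d in rs]
def proj(p,X):
    V=np.array(p['view']);q=V[:3,:3]@np.asarray(X)+V[:3,3]
    return np.array([p['cx']+p['fx']*q[0]/-q[2],p['cy']-p['fy']*q[1]/-q[2]])
E
python3 - <<'E'
from h import *
np.set_printoptions(precision=3,suppress=True)
S=vision.camera_params("scene");D=vision.camera_params("side")
for n,a,b in [("turn top near bottle",(301,171),(232,189)),("turn top far",(368,157),(176,159)),("seal top",(169,207),(334,267)),("inker top",(226,198),(302,227)),("red top",(203,179),(272,248)),
 ("bottle top",(256,185),(260,218)),("pot top",(132,234),(381,294)),("sample inker top",(199,235),(375,226)),("sample seal",(325,217),(295,179)),("sample turned",(419,177),(221,138)),("disc",(338,180),(198,198)),("woodblock",(132,208),(333,323))]:
    x,e=tri([(S,a),(D,b)]);print(n,x,e)
print("seal2",plane(D,(149,183),.062), proj(S,plane(D,(149,183),.062)))
for n,c in [("inkT",[(112,272),(215,241),(225,270),(121,300)]),("sealT",[(245,240),(340,222),(348,245),(254,268)]),("turnT",[(350,210),(430,189),(439,209),(366,236)])]:
    print(n,[plane(S,u,.024)[:2] for u in c[:3]])
for X in [(0.43,.2,0),(.43,-.2,0)]: print(proj(vision.camera_params("wrist"),X))
E
```

```text
turn top near bottle [0.448 0.101 0.081] [np.float64(0.6), np.float64(0.6)]
turn top far [0.444 0.308 0.074] [np.float64(7.4), np.float64(7.4)]
seal top [ 0.423 -0.221  0.061] [np.float64(2.0), np.float64(2.0)]
inker top [ 0.463 -0.101  0.073] [np.float64(1.7), np.float64(1.7)]
red top [ 0.367 -0.117  0.074] [np.float64(0.5), np.float64(0.5)]
bottle top [ 0.432 -0.011  0.064] [np.float64(0.3), np.float64(0.3)]
pot top [ 0.45  -0.312  0.038] [np.float64(1.0), np.float64(1.0)]
sample inker top [ 0.566 -0.203  0.08 ] [np.float64(2.4), np.float64(2.4)]
sample seal [0.611 0.066 0.064] [np.float64(2.2), np.float64(2.2)]
sample turned [0.6   0.333 0.086] [np.float64(1.5), np.float64(1.5)]
disc [0.437 0.222 0.013] [np.float64(2.6), np.float64(2.6)]
woodblock [ 0.343 -0.29   0.025] [np.float64(4.6), np.float64(4.6)]
seal2 [0.344 0.278 0.062] [337.47  143.887]
inkT [array([ 0.531, -0.373]), array([ 0.533, -0.157]), array([ 0.625, -0.173])]
sealT [array([ 0.559, -0.098]), array([0.597, 0.121]), array([0.671, 0.091])]
turnT [array([0.569, 0.168]), array([0.584, 0.4  ]), array([0.659, 0.359])]
[ -2.905 -53.37 ]
[ 69.602 330.625]
```

>>> drive_tool([
  {"offset":[30,-16,-7],"twist":0,"fingers":1},
  {"offset":[30,-16,-7],"twist":0,"fingers":1},
  {"offset":[30,-16,-7],"twist":0,"fingers":1},
  {"offset":[30,-16,-7],"twist":0,"fingers":1},
  {"offset":[30,-16,-7],"twist":0,"fingers":1},
  {"offset":[30,-16,-7],"twist":0,"fingers":1},
  {"offset":[30,-16,-7],"twist":0,"fingers":1},
  {"offset":[30,-16,-7],"twist":0,"fingers":1},
])

```text
time_s: 0.82
position: [0.5458, 0.2412, 0.3007]
tool_rot: [-2.222, -2.221, 0.0]
force: [0.2, 0.1, -0.1]
grip_width: 0.0872
finger_force: 0.0
```

>>> drive_tool([
  {"offset":[0,0,0],"twist":0,"fingers":1},
  {"offset":[0,0,0],"twist":0,"fingers":1},
  {"offset":[0,0,0],"twist":0,"fingers":1},
])

```text
time_s: 1.07
position: [0.5471, 0.2394, 0.3003]
tool_rot: [2.221, 2.221, -0.001]
force: [0.6, -0.6, -0.9]
grip_width: 0.0869
finger_force: 0.0
```

```bash
cat > snap.py <<'E'
import sys;from h import *
import pickle
n=sys.argv[1]
p=vision.camera_params("wrist");s=manip.read_state();f=vision.grab_frame("wrist")
pickle.dump((p,f,s),open(f"{n}.pkl","wb"));cv2.imwrite(f"pics/{n}.png",f);print(s['time_s'],s['position'],s['tool_rot'])
E
python3 snap.py w1
```

```text
1.0667 [0.54708722 0.23942523 0.30026122] [ 2.22112262e+00  2.22085196e+00 -1.19744050e-03]
```

>>> drive_tool([
  {"offset":[-22,0,0],"twist":0,"fingers":1},
  {"offset":[-22,0,0],"twist":0,"fingers":1},
  {"offset":[-22,0,0],"twist":0,"fingers":1},
  {"offset":[-22,0,0],"twist":0,"fingers":1},
  {"offset":[-22,0,0],"twist":0,"fingers":1},
  {"offset":[-22,0,0],"twist":0,"fingers":1},
  {"offset":[-22,0,0],"twist":0,"fingers":1},
  {"offset":[0,0,0],"twist":0,"fingers":1},
])

```text
time_s: 1.78
position: [0.5476, 0.0782, 0.3001]
tool_rot: [2.232, 2.207, -0.005]
force: [0.1, -0.8, -0.1]
grip_width: 0.0869
finger_force: 0.0
```

```bash
python3 snap.py w2
```

```text
1.7833 [0.54755136 0.07820702 0.30014949] [ 2.23215152  2.20745633 -0.00486001]
```

>>> drive_tool([
  {"offset":[-22,0,0],"twist":0,"fingers":1},
  {"offset":[-22,0,0],"twist":0,"fingers":1},
  {"offset":[-22,0,0],"twist":0,"fingers":1},
  {"offset":[-22,0,0],"twist":0,"fingers":1},
  {"offset":[-22,0,0],"twist":0,"fingers":1},
  {"offset":[-22,0,0],"twist":0,"fingers":1},
  {"offset":[-22,0,0],"twist":0,"fingers":1},
  {"offset":[0,0,0],"twist":0,"fingers":1},
])

```text
time_s: 2.5
position: [0.5468, -0.0735, 0.3002]
tool_rot: [2.229, 2.211, -0.003]
force: [-0.2, -0.9, 0.1]
grip_width: 0.0873
finger_force: 0.0
```

```bash
python3 snap.py w3
```

```text
2.5 [ 0.54677207 -0.07346441  0.30024361] [ 2.22915585  2.2114329  -0.00346788]
```

>>> drive_tool([
  {"offset":[-25,0,0],"twist":0,"fingers":1},
  {"offset":[-25,0,0],"twist":0,"fingers":1},
  {"offset":[-25,0,0],"twist":0,"fingers":1},
  {"offset":[-25,0,0],"twist":0,"fingers":1},
  {"offset":[-25,0,0],"twist":0,"fingers":1},
  {"offset":[-25,0,0],"twist":0,"fingers":1},
  {"offset":[-25,0,0],"twist":0,"fingers":1},
  {"offset":[0,0,0],"twist":0,"fingers":1},
])

```text
time_s: 3.22
position: [0.5464, -0.2478, 0.3002]
tool_rot: [2.227, 2.213, -0.004]
force: [-1.2, -1.1, 0.2]
grip_width: 0.0875
finger_force: 0.0
```

```bash
python3 snap.py w4; python3 - <<'E'
import cv2,numpy as np
f=[cv2.imread(f"pics/w{i}.png")[:270] for i in (1,2,3,4)]
m=np.vstack([np.hstack(f[:2]),np.hstack(f[2:])]); cv2.imwrite("pics/m.png",cv2.resize(m,(800,386)))
cv2.imwrite("pics/m1.png",np.vstack(f[:2])); cv2.imwrite("pics/m2.png",np.vstack(f[2:]))
E
```

```text
3.2167 [ 0.54636635 -0.24784154  0.30018591] [ 2.22742717  2.21304994 -0.00371405]
```

View pics/m1.png

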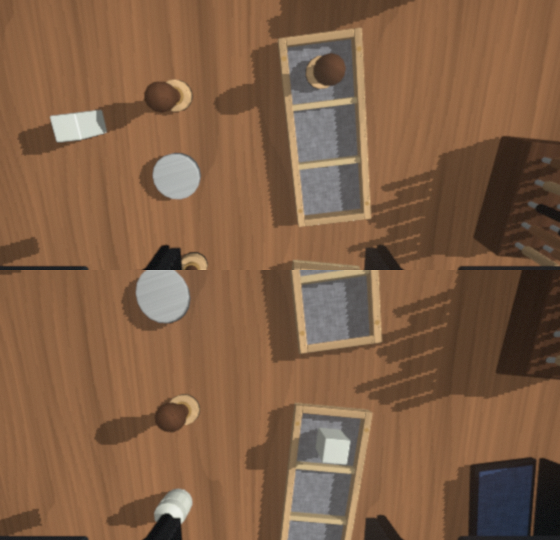

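View pics/m2.png

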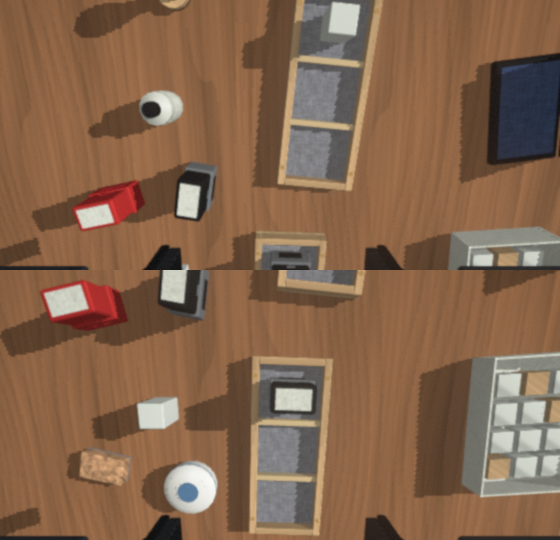

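The four wrist views show every object clearly. w1 has turned at (161,96), seal at (67,127) and the turned tray. w2 has the other turned at (171,145). w3 has the inker card at (188,200) and the seal tray, and w4 has seal at (152,143) and the inker tray corners. Next I'll take precise measurements.

```bash
cat > meas.py <<'E'
from h import *
import pickle
np.set_printoptions(precision=4,suppress=True)
W={i:pickle.load(open(f"w{i}.pkl","rb")) for i in(1,2,3,4)}
def blob(f,c,fn):
    """mask component containing/closest to c"""
    m=fn(f).astype(np.uint8); m[262:]=0
    n,l,st,ce=cv2.connectedComponentsWithStats(m)
    k=min([i for i in range(1,n) if st[i,4]>60],key=lambda i:np.hypot(*(ce[i]-c)))
    return max(cv2.findContours((l==k).astype(np.uint8),cv2.RETR_EXTERNAL,cv2.CHAIN_APPROX_NONE)[0],key=cv2.contourArea)
dark=lambda f:(f.max(2)<88)&(f[...,2].astype(int)-f[...,0]>12)
def hi(v): return lambda f:f.min(2)>v
for n,i,c in[("turnA",1,(161,96)),("turnB",2,(171,145)),("turnSample",1,(329,69))]:
    p,f,_=W[i];k=blob(f,c,dark);(u,r)=cv2.minEnclosingCircle(k);print(n,u,r,cv2.contourArea(k),plane(p,u,.067 if n!="turnSample" else .073))
for n,i,c,z,v in[("sealA",4,(152,143),.062,195),("sealB",1,(67,127),.062,195),("card",3,(188,200),.076,165),("sealSample",3,(345,20),.068,195),("cardSample",4,(294,128),.082,165)]:
    p,f,_=W[i];k=blob(f,c,hi(v));b=cv2.boxPoints(cv2.minAreaRect(k))
    q=np.array([plane(p,u,z)[:2] for u in b]);e=[q[1]-q[0],q[2]-q[1]]
    print(n,b.mean(0),"ctr",q.mean(0),"sides",[np.linalg.norm(x) for x in e],"ang",[np.degrees(np.arctan2(x[1],x[0])) for x in e])
for n,i,c in[("turnT",1,[(281,39),(361,30),(371,217),(299,225)]),("sealT",3,None),("inkT",4,[(252,87),(331,90),(319,263),(249,262)])]:
    if c is None: c=[(279,183),(352,189)]
    q=np.array([plane(W[i][0],u,.024)[:2] for u in c]);print(n,q.tolist())
q=[plane(W[2][0],u,.024)[:2] for u in[(296,134),(371,142)]];print("sealT top",q)
E
python3 meas.py
python3 - <<'E'
import cv2,numpy as np
a=cv2.imread("pics/w1.png");b=cv2.imread("pics/w3.png");c=cv2.imread("pics/w4.png")
cr=[a[80:160,30:130],a[70:120,130:230],b[150:230,150:250],c[110:170,120:220]]
z=[cv2.resize(x,None,fx=4,fy=4,interpolation=cv2.INTER_CUBIC) for x in cr]
z=[cv2.copyMakeBorder(x,0,320-x.shape[0] if x.shape[0]<320 else 0,0,0,cv2.BORDER_CONSTANT)[:300] for x in z]
cv2.imwrite("pics/z.png",np.vstack([np.hstack(z[:2]),np.hstack(z[2:])]))
E
```

```text
turnA (160.5, 97.14286041259766) 16.745643615722656 295.5 [0.4399 0.3104 0.067 ]
turnB (169.6490936279297, 145.569091796875) 16.42612075805664 279.0 [0.4456 0.1031 0.067 ]
turnSample (329.10595703125, 68.77483367919922) 16.51666831970215 424.5 [0.6005 0.3358 0.073 ]
sealA [158.0207 144.5411] ctr [ 0.4311 -0.223 ] sides [np.float64(0.038735381874723314), np.float64(0.026085712159209955)] ang [np.float64(7.75370968672421), np.float64(-86.34619354812558)]
sealB [ 76.15 126.05] ctr [0.3517 0.2825] sides [np.float64(0.04657900483915214), np.float64(0.023964230906146876)] ang [np.float64(7.710539730721862), np.float64(-89.60905262875822)]
card [187.8044 200.362 ] ctr [ 0.4606 -0.1036] sides [np.float64(0.03407593922762056), np.float64(0.019428513577656424)] ang [np.float64(78.96720982882768), np.float64(-7.333004542280298)]
sealSample [344.2  17.9] ctr [0.6136 0.0655] sides [np.float64(0.0235099054684714), np.float64(0.023130843561878)] ang [np.float64(84.29699511811889), np.float64(-6.8693516084722726)]
cardSample [293.2208 129.2585] ctr [ 0.5669 -0.2064] sides [np.float64(0.01943156799320666), np.float64(0.033051104603415205)] ang [np.float64(87.48962367550153), np.float64(-2.563540570059467)]
turnT [[0.5566631906462864, 0.3668184134684779], [0.6383699488027244, 0.37522127672456274], [0.6642009095749478, 0.17275706751969094], [0.5792605094889391, 0.16273302398858924]]
sealT [[0.554614526639169, -0.09916913790335019], [0.6389312572210699, -0.1070356315940183]]
inkT [[0.525663865196195, -0.167926793298717], [0.6099498466694925, -0.17159236408419845], [0.603198630927872, -0.3753037857266148], [0.5171000176946489, -0.37335794014296897]]
sealT top [array([0.5744, 0.1078]), array([0.6579, 0.098 ])]
```

View pics/z.png

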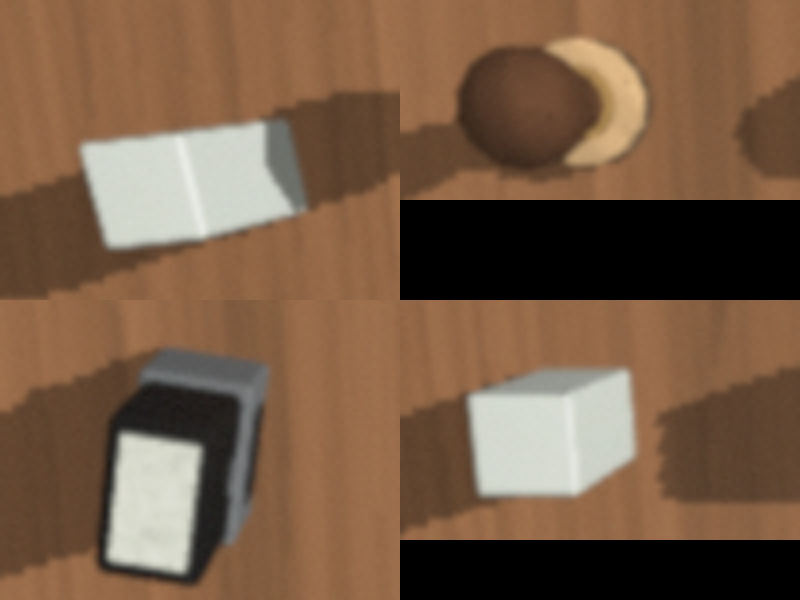

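```bash
cat > m2.py <<'E'
from h import *
import pickle
np.set_printoptions(precision=4,suppress=True)
W={i:pickle.load(open(f"w{i}.pkl","rb")) for i in(1,2,3,4)}
for n,i,o,z,c in[("sealB",1,(30,80),.062,[(80,143),(178,133),(205,237),(106,248)]),("sealA",4,(120,110),.062,[(68,93),(172,90),(177,196),(80,196)]),("card",3,(150,150),.076,[(118,131),(203,142),(187,274),(105,262)])]:
    q=np.array([plane(W[i][0],np.array(u)/4.-.4+o,z)[:2] for u in c]);e=np.diff(np.vstack([q,q[:1]]),axis=0)
    print(n,q.mean(0),np.linalg.norm(e,axis=1),np.degrees(np.arctan2(e[:,1],e[:,0])))
# turned mounts: fit circle to pale-wood edge points
for n,i,c in[("turnA",1,(178,96)),("turnB",2,(186,140))]:
    p,f,_=W[i];x0,y0=c[0]-45,c[1]-35
    g=f[y0:y0+70,x0:x0+90];hsv=cv2.cvtColor(g,cv2.COLOR_BGR2HSV)
    m=(g[...,2]>185).astype(np.uint8)
    k=max(cv2.findContours(m,0,1)[0],key=cv2.contourArea)[:,0]+(x0,y0)
    q=np.array([plane(p,u,.014)[:2] for u in k]);
    h=cv2.convexHull(q.astype(np.float32))[:,0]
    g_=np.array([plane(p,c,.014)[:2]])[0]
    from scipy.optimize import least_squares
    far=h[h[:,0]>np.median(h[:,0])-.004]
    s=least_squares(lambda a:np.hypot(*(far-a).T)-.017,g_,loss='soft_l1',f_scale=.0005);print(n,s.x,np.abs(s.fun).max(),len(far))
    d=(g[...,2]<105)&(g[...,2].astype(int)-g[...,0]>15);d[:, :]=cv2.morphologyEx(d.astype(np.uint8),2,np.ones((3,3)))
    k=max(cv2.findContours(d.astype(np.uint8),0,1)[0],key=cv2.contourArea)+np.array([[x0,y0]]);print(cv2.boundingRect(k))
for n,a,b in[("turnA heights",None,None)]:
    x,e=tri([(W[1][0],(161.5,96.5)),(vision.camera_params("scene"),(368,160))]);print(x,e)
    x,e=tri([(W[2][0],(171,145)),(vision.camera_params("side"),(232,192))]);print(x,e)
    x,e=tri([(W[1][0],(67,127)),(vision.camera_params("side"),(149,183))]);print("sealB",x,e)
E
python3 m2.py
```

```text
sealB [0.3406 0.2814] [0.0248 0.0257 0.0256 0.026 ] [   5.5402  -83.8311 -173.8489   94.3372]
sealA [ 0.4236 -0.2239] [0.0262 0.0269 0.0249 0.0261] [  1.2222 -92.7142 179.5953  90.109 ]
card [ 0.4607 -0.1034] [0.0214 0.0359 0.0213 0.0354] [  -8.1569 -100.4359  170.6044   79.7931]
turnA [0.4399 0.3112] 0.0013275619088796084 12
(133, 82, 46, 35)
turnB [0.4458 0.1019] 0.0012835160102864646 14
(141, 130, 47, 32)
[0.4377 0.3113 0.0532] [np.float64(0.9), np.float64(0.9)]
[0.449  0.1037 0.0717] [np.float64(0.9), np.float64(0.9)]
sealB [0.3435 0.2808 0.0616] [np.float64(1.4), np.float64(1.4)]
```

>>> drive_tool([
  {"offset":[6,-30.7,25],"twist":0,"fingers":1},
  {"offset":[6,-30.7,25],"twist":0,"fingers":1},
  {"offset":[6,-30.7,25],"twist":0,"fingers":1},
  {"offset":[6,-30.7,25],"twist":0,"fingers":1},
  {"offset":[0,0,30],"twist":0,"fingers":1},
  {"offset":[0,0,20],"twist":0,"fingers":1},
  {"offset":[0,0,0],"twist":0,"fingers":1},
  {"offset":[0,0,0],"twist":0,"fingers":1},
])

```text
time_s: 3.93
position: [0.4246, -0.2172, 0.1503]
tool_rot: [-2.217, -2.223, -0.0]
force: [0.8, 0.1, 0.4]
grip_width: 0.087
finger_force: 0.0
```

```bash
python3 -c "
from h import *
from scipy.spatial.transform import Rotation as R
for i in range(3):
    s=manip.read_state();print(s['position'],R.from_rotvec(s['tool_rot']).as_matrix()[:,1],s['joint_positions'],s['time_s'])"; python3 snap.py w5
```

```text
[ 0.42460198 -0.21720808  0.15025171] [ 0.99999625  0.00242326 -0.00127845] [ 0.29623614  0.26343321  0.10416184  2.09479169 -0.03939825  0.78685243
  0.42712463] 3.9333
[ 0.42460198 -0.21720808  0.15025171] [ 0.99999625  0.00242326 -0.00127845] [ 0.29623614  0.26343321  0.10416184  2.09479169 -0.03939825  0.78685243
  0.42712463] 3.9333
[ 0.42460198 -0.21720808  0.15025171] [ 0.99999625  0.00242326 -0.00127845] [ 0.29623614  0.26343321  0.10416184  2.09479169 -0.03939825  0.78685243
  0.42712463] 3.9333
3.9333 [ 0.42460198 -0.21720808  0.15025171] [-2.21739801e+00 -2.22277583e+00 -1.61493832e-04]
```

View pics/w5.png

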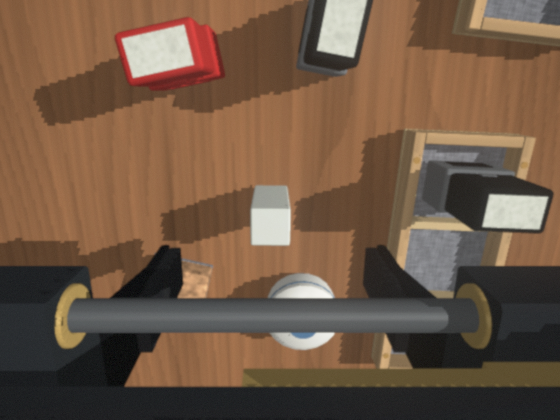

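The picture shows the seal's top face at (271,225), centred between the fingers, with the pot behind it at (302,310) clear of the path. I'll descend and grip.

>>> drive_tool([
  {"offset":[-6.5,-1,25],"twist":0,"fingers":1},
  {"offset":[0,0,30],"twist":0,"fingers":1},
  {"offset":[0,0,30],"twist":0,"fingers":1},
  {"offset":[0,0,17],"twist":0,"fingers":1},
  {"offset":[0,0,0],"twist":0,"fingers":0},
  {"offset":[0,0,0],"twist":0,"fingers":-1},
  {"offset":[0,0,0],"twist":0,"fingers":-1},
  {"offset":[0,0,0],"twist":0,"fingers":-1},
], squeeze=20)

```text
time_s: 4.65
position: [0.4249, -0.226, 0.0504]
tool_rot: [2.219, 2.219, 0.003]
force: [-0.8, -0.2, -0.0]
grip_width: 0.068
finger_force: 0.0
```

>>> drive_tool([
  {"offset":[0,0,0],"twist":0,"fingers":-1},
  {"offset":[0,0,0],"twist":0,"fingers":-1},
  {"offset":[0,0,0],"twist":0,"fingers":-1},
  {"offset":[0,0,0],"twist":0,"fingers":-1},
])

```text
time_s: 4.98
position: [0.4234, -0.2255, 0.0489]
tool_rot: [2.221, 2.221, 0.001]
force: [-0.2, -0.1, -0.1]
grip_width: 0.0415
finger_force: 0.0
```

>>> drive_tool([
  {"offset":[0,0,0],"twist":0,"fingers":-1},
  {"offset":[0,0,0],"twist":0,"fingers":-1},
  {"offset":[0,0,0],"twist":0,"fingers":-1},
  {"offset":[0,0,0],"twist":0,"fingers":-1},
  {"offset":[0,0,0],"twist":0,"fingers":-1},
])

```text
time_s: 5.4
position: [0.4231, -0.2255, 0.0485]
tool_rot: [-2.221, -2.221, 0.0]
force: [-0.0, -0.5, 1.8]
grip_width: 0.0262
finger_force: 20.0
```

>>> drive_tool([
  {"offset":[0,0,-15],"twist":0,"fingers":-1},
  {"offset":[0,0,-35],"twist":0,"fingers":-1},
  {"offset":[0,0,-40],"twist":0,"fingers":-1},
  {"offset":[18,20,-10],"twist":2.7,"fingers":-1},
  {"offset":[26,29,0],"twist":2.7,"fingers":-1},
  {"offset":[26,29,0],"twist":0,"fingers":-1},
  {"offset":[26,29,0],"twist":0,"fingers":-1},
  {"offset":[26,29,0],"twist":0,"fingers":-1},
])

```text
time_s: 6.07
position: [0.5683, -0.112, 0.1485]
tool_rot: [-2.323, -2.114, 0.0]
force: [0.2, -0.5, -1.9]
grip_width: 0.0258
finger_force: 20.0
```

>>> drive_tool([
  {"offset":[22,26,0],"twist":0,"fingers":-1},
  {"offset":[16,15,15],"twist":0,"fingers":-1},
  {"offset":[0,0,0],"twist":0,"fingers":-1},
  {"offset":[0,0,0],"twist":0,"fingers":-1},
])

```text
time_s: 6.4
position: [0.6112, -0.0778, 0.1317]
tool_rot: [-2.319, -2.116, 0.003]
force: [-0.3, -1.1, -1.8]
grip_width: 0.026
finger_force: 20.0
```

```bash
cat > st.py <<'E'
import sys
from h import *
from scipy.spatial.transform import Rotation as R
s=manip.read_state();M=R.from_rotvec(s['tool_rot']).as_matrix();print(s['time_s'],s['position'],'yaw',np.degrees(np.arctan2(M[1,1],M[0,1])),s['force'],'j7',s['joint_positions'][6])
if len(sys.argv)>3: print('tool mm',(M.T@(np.array([float(a) for a in sys.argv[1:4]])-s['position'])*1e3).round(1))
E
python3 st.py .6002 -.0658 .0545
```

```text
6.4 [ 0.61121519 -0.07779089  0.13174882] yaw -5.234007833936407 [-0.30520129 -1.11787193 -1.77022775] j7 0.006106386116291314
tool mm [ 10.9 -11.8  77.3]
```

>>> drive_tool([
  {"offset":[11,-12,15],"twist":0,"fingers":-1},
  {"offset":[0,0,25],"twist":0,"fingers":-1},
  {"offset":[0,0,20],"twist":0,"fingers":-1},
  {"offset":[0,0,10],"twist":0,"fingers":-1},
  {"offset":[0,0,3],"twist":0,"fingers":-1},
  {"offset":[0,0,1],"twist":0,"fingers":-1},
  {"offset":[0,0,0],"twist":0,"fingers":-1},
  {"offset":[0,0,0],"twist":0,"fingers":-1},
])

```text
time_s: 7.07
position: [0.6017, -0.0678, 0.0608]
tool_rot: [2.323, 2.112, 0.003]
force: [0.1, 1.1, -0.5]
grip_width: 0.026
finger_force: 20.0
```

```bash
python3 st.py .6002 -.0658 .0545; python3 snap.py w6
```

```text
7.0667 [ 0.60172061 -0.06780011  0.06081859] yaw -5.435004379519225 [ 0.12823657  1.11921072 -0.53931795] j7 -0.007745198392263443
tool mm [ 1.8 -1.7  6.3]
7.0667 [ 0.60172061 -0.06780011  0.06081859] [2.32299914 2.11246988 0.00251877]
```

View pics/w6.png

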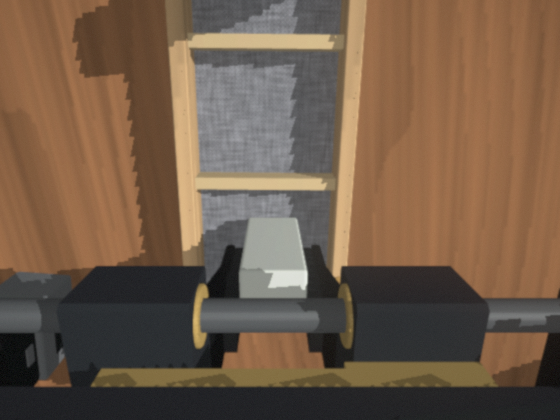

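The picture shows the seal centred between the bay's side walls at column 272 and square to the tray. I'll lower the last few millimetres slowly.

>>> drive_tool([
  {"offset":[0,0,2],"twist":0,"fingers":-1},
  {"offset":[0,0,1.5],"twist":0,"fingers":-1},
  {"offset":[0,0,1],"twist":0,"fingers":-1},
  {"offset":[0,0,1],"twist":0,"fingers":-1},
  {"offset":[0,0,0],"twist":0,"fingers":-1},
  {"offset":[0,0,0],"twist":0,"fingers":-1},
])

```text
time_s: 7.62
position: [0.6009, -0.0673, 0.0546]
tool_rot: [2.324, 2.114, 0.0]
force: [-2.0, -0.0, 5.1]
grip_width: 0.0259
finger_force: 20.0
```

>>> drive_tool([
  {"offset":[0,0,0],"twist":0,"fingers":0.3},
  {"offset":[0,0,0],"twist":0,"fingers":0.3},
  {"offset":[0,0,0],"twist":0,"fingers":0.3},
  {"offset":[0,0,0],"twist":0,"fingers":0.3},
  {"offset":[0,0,-15],"twist":0,"fingers":0.3},
  {"offset":[0,0,-40],"twist":0,"fingers":0.3},
  {"offset":[0,0,-40],"twist":-5.3,"fingers":0.3},
  {"offset":[0,0,-25],"twist":-5.4,"fingers":0.3},
])

```text
time_s: 8.28
position: [0.6023, -0.0675, 0.1776]
tool_rot: [2.109, 2.324, 0.004]
force: [1.0, -1.0, 0.9]
grip_width: 0.056
finger_force: 0.0
```

>>> drive_tool([
  {"offset":[33,-20,0],"twist":0,"fingers":0.3},
  {"offset":[33,-20,0],"twist":0,"fingers":0.3},
  {"offset":[33,-20,0],"twist":0,"fingers":0.3},
  {"offset":[33,-20,0],"twist":0,"fingers":0.3},
  {"offset":[33,-20,0],"twist":0,"fingers":0.3},
  {"offset":[33,-20,0],"twist":0,"fingers":0.3},
  {"offset":[33,-20,0],"twist":0,"fingers":0.3},
  {"offset":[33,-20,0],"twist":0,"fingers":0.3},
])

```text
time_s: 8.95
position: [0.4159, 0.1819, 0.1742]
tool_rot: [2.116, 2.321, 0.001]
force: [1.4, 1.1, 0.3]
grip_width: 0.0564
finger_force: 0.0
```

```bash
python3 st.py .342 .2814 .048
```

```text
8.95 [0.41588662 0.18194058 0.17422407] yaw 5.281503237013909 [1.42162155 1.08149874 0.33886779] j7 -0.444376821392665
tool mm [105.8 -64.5 126.2]
```

>>> drive_tool([
  {"offset":[30,-19,0],"twist":0,"fingers":0.3},
  {"offset":[30,-19,10],"twist":0,"fingers":0.3},
  {"offset":[30,-19,20],"twist":0,"fingers":0.3},
  {"offset":[14,-7,10],"twist":0,"fingers":0.3},
  {"offset":[0,0,0],"twist":0,"fingers":0.3},
  {"offset":[0,0,0],"twist":0,"fingers":0.3},
])

```text
time_s: 9.45
position: [0.3433, 0.2787, 0.1337]
tool_rot: [2.114, 2.324, -0.002]
force: [0.3, -1.0, 0.4]
grip_width: 0.0563
finger_force: 0.0
```

```bash
python3 st.py .342 .2814 .048;python3 snap.py w7
```

```text
9.45 [0.34328119 0.27868554 0.13371518] yaw 5.434143049134357 [ 0.33844242 -0.97341681  0.39667807] j7 -0.7543167963688803
tool mm [ 2.9 -1.  85.7]
9.45 [0.34328119 0.27868554 0.13371518] [ 2.11363569e+00  2.32424671e+00 -1.57191953e-03]
```

View pics/w7.png

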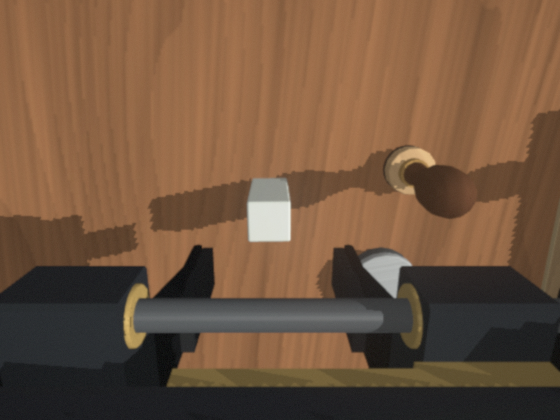

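The picture shows the seal at (270,212), square to and centred between the fingers. The turned stamp (430,185) and the disc (385,270) are clear.

>>> drive_tool([
  {"offset":[2,-1,30],"twist":0,"fingers":0.3},
  {"offset":[0,0,35],"twist":0,"fingers":0.3},
  {"offset":[0,0,20],"twist":0,"fingers":0.3},
  {"offset":[0,0,0],"twist":0,"fingers":0},
  {"offset":[0,0,0],"twist":0,"fingers":-1},
  {"offset":[0,0,0],"twist":0,"fingers":-1},
  {"offset":[0,0,0],"twist":0,"fingers":-1},
  {"offset":[0,0,0],"twist":0,"fingers":-1},
])

```text
time_s: 10.17
position: [0.3437, 0.2808, 0.0505]
tool_rot: [2.117, 2.321, 0.005]
force: [-1.4, 0.2, 0.5]
grip_width: 0.0312
finger_force: 0.5
```

>>> drive_tool([
  {"offset":[0,0,0],"twist":0,"fingers":-1},
  {"offset":[0,0,0],"twist":0,"fingers":-1},
  {"offset":[0,0,0],"twist":0,"fingers":-1},
])

```text
time_s: 10.42
position: [0.343, 0.2807, 0.05]
tool_rot: [2.116, 2.322, 0.003]
force: [-1.0, -0.9, 6.6]
grip_width: 0.0263
finger_force: 20.0
```

```bash
python3 st.py .6064 0 .0545
```

```text
10.4167 [0.34303994 0.28072821 0.04996395] yaw 5.3028207553474855 [-0.98711777 -0.86696693  6.6194578 ] j7 -0.8163909211715304
tool mm [-303.9  236.3   -4.5]
```

>>> drive_tool([
  {"offset":[0,0,-15],"twist":0,"fingers":-1},
  {"offset":[0,0,-38],"twist":0,"fingers":-1},
  {"offset":[0,0,-40],"twist":5.3,"fingers":-1},
  {"offset":[0,0,-27],"twist":5.4,"fingers":-1},
  {"offset":[-25.5,29,0],"twist":0,"fingers":-1},
  {"offset":[-25.5,29,0],"twist":0,"fingers":-1},
  {"offset":[-25.5,29,0],"twist":0,"fingers":-1},
  {"offset":[-25.5,29,0],"twist":0,"fingers":-1},
])

```text
time_s: 11.08
position: [0.4493, 0.1666, 0.1697]
tool_rot: [2.322, 2.115, 0.002]
force: [1.1, 1.2, -1.4]
grip_width: 0.0262
finger_force: 20.0
```

>>> drive_tool([
  {"offset":[-25.5,29,0],"twist":0,"fingers":-1},
  {"offset":[-25.5,29,0],"twist":0,"fingers":-1},
  {"offset":[-25.5,29,0],"twist":0,"fingers":-1},
  {"offset":[-25.5,29,0],"twist":0,"fingers":-1},
  {"offset":[-25.5,29,10],"twist":0,"fingers":-1},
  {"offset":[-15,18,15],"twist":0,"fingers":-1},
  {"offset":[0,0,0],"twist":0,"fingers":-1},
  {"offset":[0,0,0],"twist":0,"fingers":-1},
])

```text
time_s: 11.75
position: [0.5969, 0.0092, 0.1427]
tool_rot: [-2.326, -2.11, 0.004]
force: [0.3, 1.1, -0.3]
grip_width: 0.0259
finger_force: 20.0
```

```bash
python3 st.py .6064 0 .056
```

```text
11.75 [0.59691046 0.0091613  0.14272091] yaw -5.563237784335624 [ 0.32051719  1.05525091 -0.31750345] j7 -0.16892656344581755
tool mm [-8.1 10.6 86.7]
```

>>> drive_tool([
  {"offset":[-8,10.5,15],"twist":0,"fingers":-1},
  {"offset":[0,0,28],"twist":0,"fingers":-1},
  {"offset":[0,0,22],"twist":0,"fingers":-1},
  {"offset":[0,0,12],"twist":0,"fingers":-1},
  {"offset":[0,0,4],"twist":0,"fingers":-1},
  {"offset":[0,0,0],"twist":0,"fingers":-1},
  {"offset":[0,0,0],"twist":0,"fingers":-1},
  {"offset":[0,0,0],"twist":0,"fingers":-1},
])

```text
time_s: 12.42
position: [0.6081, 0.0021, 0.0647]
tool_rot: [2.322, 2.114, 0.004]
force: [-0.1, -0.3, -0.7]
grip_width: 0.0261
finger_force: 20.0
```

>>> drive_tool([
  {"offset":[-1.5,-1,3],"twist":0,"fingers":-1},
  {"offset":[0,0,1.5],"twist":0,"fingers":-1},
  {"offset":[0,0,1],"twist":0,"fingers":-1},
  {"offset":[0,0,0.5],"twist":0,"fingers":-1},
  {"offset":[0,0,0],"twist":0,"fingers":-1},
  {"offset":[0,0,0],"twist":0,"fingers":-1},
])

```text
time_s: 12.92
position: [0.606, 0.0003, 0.0571]
tool_rot: [2.324, 2.114, 0.0]
force: [0.3, 0.3, -1.0]
grip_width: 0.026
finger_force: 20.0
```

>>> drive_tool([
  {"offset":[0,0,1],"twist":0,"fingers":-1},
  {"offset":[0,0,0],"twist":0,"fingers":-1},
  {"offset":[0,0,0],"twist":0,"fingers":-1},
  {"offset":[0,0,0],"twist":0,"fingers":-1},
])

```text
time_s: 13.25
position: [0.6062, 0.0003, 0.0561]
tool_rot: [2.324, 2.114, 0.001]
force: [0.4, -0.2, 0.1]
grip_width: 0.0262
finger_force: 20.0
```

>>> drive_tool([
  {"offset":[0,0,0.5],"twist":0,"fingers":-1},
  {"offset":[0,0,0.5],"twist":0,"fingers":-1},
  {"offset":[0,0,0],"twist":0,"fingers":-1},
  {"offset":[0,0,0],"twist":0,"fingers":-1},
])

```text
time_s: 13.58
position: [0.6061, 0.0003, 0.056]
tool_rot: [2.324, 2.114, 0.001]
force: [-1.4, 0.6, 5.4]
grip_width: 0.0259
finger_force: 20.0
```

>>> drive_tool([
  {"offset":[0,0,0],"twist":0,"fingers":0.3},
  {"offset":[0,0,0],"twist":0,"fingers":0.3},
  {"offset":[0,0,0],"twist":0,"fingers":0.3},
  {"offset":[0,0,0],"twist":0,"fingers":0.3},
  {"offset":[0,0,-15],"twist":0,"fingers":0.3},
  {"offset":[0,0,-40],"twist":0,"fingers":0.3},
  {"offset":[0,0,-40],"twist":3.9,"fingers":0.3},
  {"offset":[-15,-15,-20],"twist":0,"fingers":0.3},
])

```text
time_s: 14.25
position: [0.5934, -0.009, 0.1746]
tool_rot: [2.389, 2.033, 0.014]
force: [1.9, 0.8, 0.6]
grip_width: 0.0562
finger_force: 0.0
```

>>> drive_tool([
  {"offset":[-25,-25,0],"twist":0,"fingers":0.3},
  {"offset":[-25,-25,0],"twist":0,"fingers":0.3},
  {"offset":[-25,-25,0],"twist":0,"fingers":0.3},
  {"offset":[-25,-25,0],"twist":0,"fingers":0.3},
  {"offset":[-11,-12,20],"twist":0,"fingers":0.3},
  {"offset":[0,0,0],"twist":0,"fingers":0.3},
  {"offset":[0,0,0],"twist":0,"fingers":0.3},
])

```text
time_s: 14.83
position: [0.4596, -0.1037, 0.1497]
tool_rot: [-2.395, -2.032, 0.001]
force: [0.7, 0.8, 0.8]
grip_width: 0.0569
finger_force: 0.0
```

```bash
python3 st.py .4607 -.1034 .063;python3 snap.py w8
```

```text
14.8333 [ 0.45955496 -0.10370187  0.14973852] yaw -9.382584112837355 [0.69006998 0.82403453 0.83621397] j7 -0.0008305050802021858
tool mm [ 0.5  1.2 86.7]
14.8333 [ 0.45955496 -0.10370187  0.14973852] [-2.39487833e+00 -2.03163006e+00  8.99117445e-04]
```

View pics/w8.png

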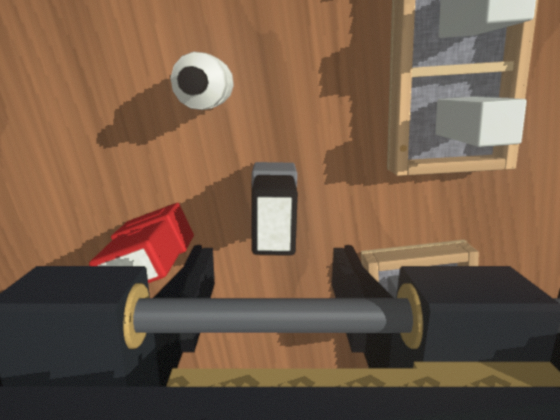

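The picture shows the inker card at (274,223), aligned with the gripper and centred. The red decoy (145,245) lies outside the left finger, and both seals stand in the tray. I'll descend.

>>> drive_tool([
  {"offset":[0.5,0.5,30],"twist":0,"fingers":0.3},
  {"offset":[0,0,35],"twist":0,"fingers":0.3},
  {"offset":[0,0,21],"twist":0,"fingers":0.3},
  {"offset":[0,0,0],"twist":0,"fingers":0},
  {"offset":[0,0,0],"twist":0,"fingers":-1},
  {"offset":[0,0,0],"twist":0,"fingers":-1},
  {"offset":[0,0,0],"twist":0,"fingers":-1},
  {"offset":[0,0,0],"twist":0,"fingers":-1},
])

```text
time_s: 15.55
position: [0.4622, -0.1031, 0.0655]
tool_rot: [2.392, 2.033, 0.004]
force: [-1.3, 0.1, 0.3]
grip_width: 0.0309
finger_force: 0.3
```

>>> drive_tool([
  {"offset":[0,0,0],"twist":0,"fingers":-1},
  {"offset":[0,0,0],"twist":0,"fingers":-1},
  {"offset":[0,0,0],"twist":0,"fingers":-1},
])

```text
time_s: 15.8
position: [0.4615, -0.1031, 0.065]
tool_rot: [2.393, 2.033, 0.002]
force: [-1.5, 1.4, 6.7]
grip_width: 0.0277
finger_force: 20.0
```

```bash
python3 st.py .5615 -.338 .069
```

```text
15.8 [ 0.46149414 -0.10307235  0.0650182 ] yaw -9.305926687201847 [-1.47235257  1.38580603  6.68236001] j7 0.016863739701558526
tool mm [-215.7  136.7   -3.8]
```

>>> drive_tool([
  {"offset":[0,0,-15],"twist":0,"fingers":-1},
  {"offset":[0,0,-35],"twist":0,"fingers":-1},
  {"offset":[0,0,-40],"twist":0,"fingers":-1},
  {"offset":[0,0,-25],"twist":0,"fingers":-1},
  {"offset":[-30,19,0],"twist":0,"fingers":-1},
  {"offset":[-34,22,0],"twist":0,"fingers":-1},
  {"offset":[-34,22,0],"twist":0,"fingers":-1},
  {"offset":[-34,22,0],"twist":0,"fingers":-1},
])

```text
time_s: 16.47
position: [0.5236, -0.2485, 0.1793]
tool_rot: [2.393, 2.035, 0.0]
force: [1.0, 0.4, -1.3]
grip_width: 0.028
finger_force: 20.0
```

>>> drive_tool([
  {"offset":[-34,22,0],"twist":0,"fingers":-1},
  {"offset":[-34,20,0],"twist":0,"fingers":-1},
  {"offset":[-16,10,0],"twist":3,"fingers":-1},
  {"offset":[0,0,0],"twist":7,"fingers":-1},
  {"offset":[0,0,0],"twist":7,"fingers":-1},
  {"offset":[0,0,0],"twist":7,"fingers":-1},
  {"offset":[0,0,0],"twist":7,"fingers":-1},
  {"offset":[0,0,0],"twist":7,"fingers":-1},
])

```text
time_s: 17.13
position: [0.5606, -0.3383, 0.1785]
tool_rot: [-2.929, -1.134, 0.001]
force: [-0.7, 0.4, -1.2]
grip_width: 0.0281
finger_force: 20.0
```

>>> drive_tool([
  {"offset":[0,0,0],"twist":7,"fingers":-1},
  {"offset":[0,0,0],"twist":7,"fingers":-1},
  {"offset":[0,0,0],"twist":7,"fingers":-1},
  {"offset":[0,0,0],"twist":7,"fingers":-1},
  {"offset":[0,0,0],"twist":7,"fingers":-1},
  {"offset":[0,0,0],"twist":7,"fingers":-1},
  {"offset":[0,0,0],"twist":3,"fingers":-1},
  {"offset":[0,0,0],"twist":0,"fingers":-1},
])

```text
time_s: 17.8
position: [0.5608, -0.3381, 0.1785]
tool_rot: [-3.141, 0.064, 0.002]
force: [0.1, 0.3, -0.7]
grip_width: 0.028
finger_force: 20.0
```

```bash
python3 st.py .5615 -.338 .071
```

```text
17.8 [ 0.56080293 -0.33808161  0.17850008] yaw -92.33559757803407 [ 0.12460265  0.26388745 -0.68998083] j7 -0.8738206266802386
tool mm [ 8.000e-01 -1.000e-01  1.075e+02]
```

>>> drive_tool([
  {"offset":[0,0,25],"twist":0,"fingers":-1},
  {"offset":[0,0,35],"twist":0,"fingers":-1},
  {"offset":[0,0,25],"twist":0,"fingers":-1},
  {"offset":[0,0,12],"twist":0,"fingers":-1},
  {"offset":[0,0,4],"twist":0,"fingers":-1},
  {"offset":[0,0,0],"twist":0,"fingers":-1},
  {"offset":[0,0,0],"twist":0,"fingers":-1},
  {"offset":[0,0,0],"twist":0,"fingers":-1},
])

```text
time_s: 18.47
position: [0.5622, -0.3393, 0.0799]
tool_rot: [3.139, -0.063, 0.005]
force: [0.2, 0.1, -0.8]
grip_width: 0.0278
finger_force: 20.0
```

>>> drive_tool([
  {"offset":[0,0,2],"twist":0,"fingers":-1},
  {"offset":[0,0,1],"twist":0,"fingers":-1},
  {"offset":[0,0,1],"twist":0,"fingers":-1},
  {"offset":[0,0,0.5],"twist":0,"fingers":-1},
  {"offset":[0,0,0],"twist":0,"fingers":-1},
  {"offset":[0,0,0],"twist":0,"fingers":-1},
])

```text
time_s: 18.97
position: [0.5611, -0.3384, 0.0736]
tool_rot: [-3.141, 0.063, -0.0]
force: [0.0, -1.5, -1.0]
grip_width: 0.0279
finger_force: 20.0
```

```bash
python3 st.py .5615 -.338 .071;python3 snap.py w9
```

```text
18.9667 [ 0.56112548 -0.33841766  0.0735603 ] yaw -92.29818626645303 [ 0.00243423 -1.47110515 -1.04858098] j7 -0.8158819801664485
tool mm [ 0.4 -0.4  2.6]
18.9667 [ 0.56112548 -0.33841766  0.0735603 ] [-3.14094432e+00  6.30015267e-02 -1.09395409e-04]
```

View pics/w9.png

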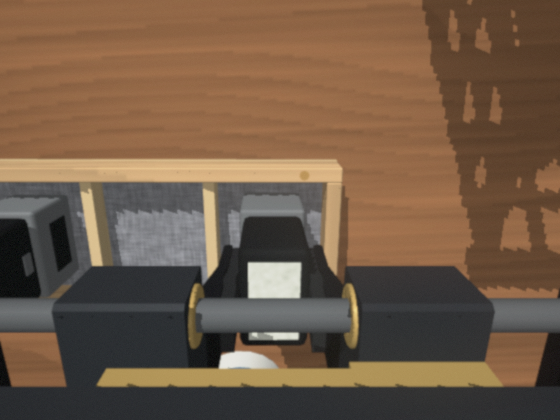

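The picture shows the inker centred in the end bay, between the divider at column 212 and the end wall at 332, with its long side along the tray's x. I'll touch it down.

>>> drive_tool([
  {"offset":[0,0,1],"twist":0,"fingers":-1},
  {"offset":[0,0,1],"twist":0,"fingers":-1},
  {"offset":[0,0,0.5],"twist":0,"fingers":-1},
  {"offset":[0,0,0],"twist":0,"fingers":-1},
  {"offset":[0,0,0],"twist":0,"fingers":-1},
])

```text
time_s: 19.43
position: [0.5612, -0.3384, 0.0712]
tool_rot: [-3.141, 0.063, -0.0]
force: [-0.6, -0.1, 1.0]
grip_width: 0.0279
finger_force: 20.0
```

>>> drive_tool([
  {"offset":[0,0,0.5],"twist":0,"fingers":-1},
  {"offset":[0,0,0],"twist":0,"fingers":-1},
  {"offset":[0,0,0],"twist":0,"fingers":-1},
])

```text
time_s: 19.68
position: [0.5613, -0.3384, 0.0711]
tool_rot: [-3.141, 0.063, -0.001]
force: [-2.0, 1.3, 6.3]
grip_width: 0.028
finger_force: 20.0
```

>>> drive_tool([
  {"offset":[0,0,0],"twist":0,"fingers":0.3},
  {"offset":[0,0,0],"twist":0,"fingers":0.3},
  {"offset":[0,0,0],"twist":0,"fingers":0.3},
  {"offset":[0,0,0],"twist":0,"fingers":0.3},
  {"offset":[0,0,-15],"twist":0,"fingers":0.3},
  {"offset":[0,0,-40],"twist":-6,"fingers":0.3},
  {"offset":[0,0,-40],"twist":-7,"fingers":0.3},
  {"offset":[0,0,-30],"twist":-7,"fingers":0.3},
])

```text
time_s: 20.35
position: [0.5616, -0.3391, 0.1982]
tool_rot: [3.101, 0.492, 0.002]
force: [0.8, -1.1, 0.0]
grip_width: 0.0563
finger_force: 0.0
```

>>> drive_tool([
  {"offset":[0,0,0],"twist":-7,"fingers":0.3},
  {"offset":[0,0,0],"twist":-7,"fingers":0.3},
  {"offset":[0,0,0],"twist":-7,"fingers":0.3},
  {"offset":[0,0,0],"twist":-7,"fingers":0.3},
  {"offset":[0,0,0],"twist":-7,"fingers":0.3},
  {"offset":[0,0,0],"twist":-7,"fingers":0.3},
  {"offset":[0,0,0],"twist":-7,"fingers":0.3},
  {"offset":[0,0,0],"twist":-7,"fingers":0.3},
])

```text
time_s: 21.02
position: [0.561, -0.3385, 0.1953]
tool_rot: [-2.508, -1.891, 0.0]
force: [0.3, 0.2, -0.0]
grip_width: 0.0567
finger_force: 0.0
```

>>> drive_tool([
  {"offset":[0,0,0],"twist":-7,"fingers":0.3},
  {"offset":[0,0,0],"twist":-7,"fingers":0.3},
  {"offset":[0,0,0],"twist":-7,"fingers":0.3},
  {"offset":[0,0,0],"twist":-2,"fingers":0.3},
])

```text
time_s: 21.35
position: [0.5609, -0.3387, 0.1953]
tool_rot: [-2.083, -2.352, -0.0]
force: [0.2, 0.3, -0.3]
grip_width: 0.0562
finger_force: 0.0
```

```bash
python3 st.py .4457 .1025 .068;python3 snap.py w10
```

```text
21.35 [ 0.56089456 -0.33867753  0.19529577] yaw 6.943210838371103 [ 0.16374085  0.29621733 -0.25493007] j7 0.6488074983235654
tool mm [451.8 -61.  127.4]
21.35 [ 0.56089456 -0.33867753  0.19529577] [-2.08276003e+00 -2.35178244e+00 -1.67158955e-04]
```

>>> drive_tool([
  {"offset":[39,-5.3,0],"twist":0,"fingers":0.3},
  {"offset":[39,-5.3,0],"twist":0,"fingers":0.3},
  {"offset":[39,-5.3,0],"twist":0,"fingers":0.3},
  {"offset":[39,-5.3,0],"twist":0,"fingers":0.3},
  {"offset":[39,-5.3,0],"twist":0,"fingers":0.3},
  {"offset":[39,-5.3,0],"twist":0,"fingers":0.3},
  {"offset":[39,-5.3,0],"twist":0,"fingers":0.3},
  {"offset":[39,-5.3,0],"twist":0,"fingers":0.3},
])

```text
time_s: 22.07
position: [0.4818, -0.032, 0.1956]
tool_rot: [2.089, 2.345, 0.001]
force: [1.0, 1.0, 0.4]
grip_width: 0.0565
finger_force: 0.0
```

>>> drive_tool([
  {"offset":[39,-5.3,0],"twist":0,"fingers":0.3},
  {"offset":[39,-5.3,0],"twist":0,"fingers":0.3},
  {"offset":[39,-5.3,0],"twist":0,"fingers":0.3},
  {"offset":[20,-3,20],"twist":0,"fingers":0.3},
  {"offset":[0,0,20],"twist":0,"fingers":0.3},
  {"offset":[0,0,0],"twist":0,"fingers":0.3},
  {"offset":[0,0,0],"twist":0,"fingers":0.3},
])

```text
time_s: 22.65
position: [0.4473, 0.0999, 0.1551]
tool_rot: [-2.088, -2.346, 0.003]
force: [0.1, -0.4, -0.6]
grip_width: 0.0564
finger_force: 0.0
```

```bash
python3 st.py .4457 .1025 .068;python3 snap.py w11
```

```text
22.65 [0.44734806 0.09985972 0.15508501] yaw 6.652442828038684 [ 0.12184609 -0.37139455 -0.61652468] j7 -0.23060498929834425
tool mm [ 2.9 -1.2 87.1]
22.65 [0.44734806 0.09985972 0.15508501] [-2.08822616 -2.34593588  0.0030606 ]
```

View pics/w11.png

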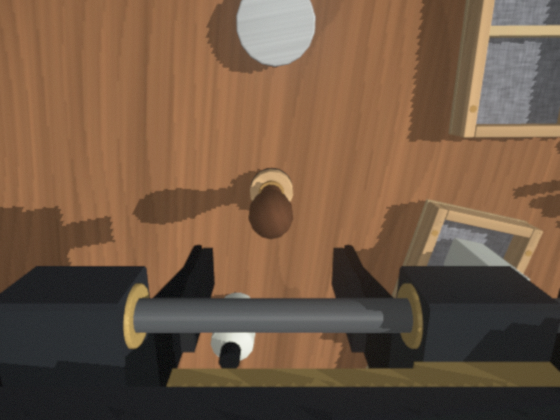

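The picture shows the turned stamp's handle at (271,214) and mount at (272,189), centred between the open fingers. I'll descend and grip.

>>> drive_tool([
  {"offset":[2,-1,30],"twist":0,"fingers":0.3},
  {"offset":[0,0,35],"twist":0,"fingers":0.3},
  {"offset":[0,0,21],"twist":0,"fingers":0.3},
  {"offset":[0,0,0],"twist":0,"fingers":0},
  {"offset":[0,0,0],"twist":0,"fingers":-1},
  {"offset":[0,0,0],"twist":0,"fingers":-1},
  {"offset":[0,0,0],"twist":0,"fingers":-1},
  {"offset":[0,0,0],"twist":0,"fingers":-1},
], squeeze=15)

```text
time_s: 23.37
position: [0.4479, 0.1024, 0.0712]
tool_rot: [2.087, 2.345, 0.005]
force: [0.0, 0.2, -0.3]
grip_width: 0.0309
finger_force: 0.1
```

>>> drive_tool([
  {"offset":[0,0,0],"twist":0,"fingers":-1},
  {"offset":[0,0,0],"twist":0,"fingers":-1},
  {"offset":[0,0,0],"twist":0,"fingers":-1},
])

```text
time_s: 23.62
position: [0.4475, 0.1025, 0.0708]
tool_rot: [2.087, 2.346, 0.003]
force: [-1.4, 0.5, 7.2]
grip_width: 0.028
finger_force: 15.0
```

```bash
python3 st.py .6173 .2039 .074
```

```text
23.6167 [0.44750568 0.1024684  0.07083025] yaw 6.696468716701455 [-1.42043933  0.4668996   7.17819354] j7 -0.26339877423885555
tool mm [ 80.9 180.5  -2.7]
```

>>> drive_tool([
  {"offset":[0,0,-15],"twist":0,"fingers":-1},
  {"offset":[0,0,-35],"twist":0,"fingers":-1},
  {"offset":[0,0,-40],"twist":0,"fingers":-1},
  {"offset":[8,18,-20],"twist":0,"fingers":-1},
  {"offset":[16,36,0],"twist":0,"fingers":-1},
  {"offset":[16,36,0],"twist":0,"fingers":-1},
  {"offset":[16,36,0],"twist":0,"fingers":-1},
  {"offset":[16,36,0],"twist":0,"fingers":-1},
])

```text
time_s: 24.28
position: [0.6005, 0.1935, 0.1802]
tool_rot: [2.088, 2.347, 0.001]
force: [1.0, 0.2, -0.7]
grip_width: 0.0282
finger_force: 15.0
```

>>> drive_tool([
  {"offset":[9,18,10],"twist":0,"fingers":-1},
  {"offset":[0,0,20],"twist":0,"fingers":-1},
  {"offset":[0,0,0],"twist":0,"fingers":-1},
  {"offset":[0,0,0],"twist":0,"fingers":-1},
])

```text
time_s: 24.62
position: [0.6147, 0.2031, 0.1483]
tool_rot: [-2.087, -2.346, 0.006]
force: [-0.2, 0.2, 0.3]
grip_width: 0.0282
finger_force: 15.0
```

```bash
python3 st.py .6173 .2039 .0768
```

```text
24.6167 [0.61466364 0.20305106 0.14830929] yaw 6.703442661089505 [-0.24880754  0.24800164  0.28212771] j7 -0.31952936146317346
tool mm [ 0.6  3.  71.5]
```

>>> drive_tool([
  {"offset":[0.5,1.5,20],"twist":0,"fingers":-1},
  {"offset":[0,0,25],"twist":0,"fingers":-1},
  {"offset":[0,0,13],"twist":0,"fingers":-1},
  {"offset":[0,0,6],"twist":0,"fingers":-1},
  {"offset":[0,0,1],"twist":0,"fingers":-1},
  {"offset":[0,0,0],"twist":0,"fingers":-1},
  {"offset":[0,0,0],"twist":0,"fingers":-1},
  {"offset":[0,0,0],"twist":0,"fingers":-1},
])

```text
time_s: 25.28
position: [0.6182, 0.2047, 0.086]
tool_rot: [2.087, 2.347, 0.004]
force: [-0.3, 0.1, -0.3]
grip_width: 0.0286
finger_force: 15.0
```

>>> drive_tool([
  {"offset":[0,0,1],"twist":0,"fingers":-1},
  {"offset":[0,0,1],"twist":0,"fingers":-1},
  {"offset":[0,0,1],"twist":0,"fingers":-1},
  {"offset":[0,0,0],"twist":0,"fingers":-1},
  {"offset":[0,0,0],"twist":0,"fingers":-1},
])

```text
time_s: 25.7
position: [0.6173, 0.2043, 0.0815]
tool_rot: [-2.088, -2.347, 0.0]
force: [0.4, 1.5, -1.1]
grip_width: 0.0285
finger_force: 15.0
```

>>> drive_tool([
  {"offset":[0,0,1.5],"twist":0,"fingers":-1},
  {"offset":[0,0,1],"twist":0,"fingers":-1},
  {"offset":[0,0,1],"twist":0,"fingers":-1},
  {"offset":[0,0,0],"twist":0,"fingers":-1},
  {"offset":[0,0,0],"twist":0,"fingers":-1},
])

```text
time_s: 26.12
position: [0.6173, 0.2043, 0.0779]
tool_rot: [-2.088, -2.347, 0.0]
force: [-0.7, 0.7, -0.6]
grip_width: 0.028
finger_force: 15.0
```

>>> drive_tool([
  {"offset":[0,0,1],"twist":0,"fingers":-1},
  {"offset":[0,0,0],"twist":0,"fingers":-1},
  {"offset":[0,0,0],"twist":0,"fingers":-1},
])

```text
time_s: 26.37
position: [0.6175, 0.2044, 0.0771]
tool_rot: [2.088, 2.347, 0.0]
force: [0.4, -0.9, -0.1]
grip_width: 0.0282
finger_force: 15.0
```

>>> drive_tool([
  {"offset":[0,0,0.5],"twist":0,"fingers":-1},
  {"offset":[0,0,0.5],"twist":0,"fingers":-1},
  {"offset":[0,0,0],"twist":0,"fingers":-1},
  {"offset":[0,0,0],"twist":0,"fingers":-1},
])

```text
time_s: 26.7
position: [0.6176, 0.2046, 0.077]
tool_rot: [2.088, 2.347, 0.001]
force: [-1.6, -0.2, 4.7]
grip_width: 0.0283
finger_force: 15.0
```

>>> drive_tool([
  {"offset":[0,0,0],"twist":0,"fingers":0.3},
  {"offset":[0,0,0],"twist":0,"fingers":0.3},
  {"offset":[0,0,0],"twist":0,"fingers":0.3},
  {"offset":[0,0,0],"twist":0,"fingers":0.3},
  {"offset":[0,0,-15],"twist":0,"fingers":0.3},
  {"offset":[0,0,-40],"twist":0,"fingers":0.3},
  {"offset":[0,0,-40],"twist":0,"fingers":0.3},
  {"offset":[10,-14,-15],"twist":0,"fingers":0.3},
])

```text
time_s: 27.37
position: [0.6074, 0.211, 0.1915]
tool_rot: [2.089, 2.337, 0.013]
force: [1.1, 0.4, 1.2]
grip_width: 0.0564
finger_force: 0.0
```

>>> drive_tool([
  {"offset":[22,-28,0],"twist":0,"fingers":0.3},
  {"offset":[22,-28,0],"twist":0,"fingers":0.3},
  {"offset":[22,-28,0],"twist":0,"fingers":0.3},
  {"offset":[22,-28,0],"twist":0,"fingers":0.3},
  {"offset":[22,-28,10],"twist":0,"fingers":0.3},
  {"offset":[6,-10,20],"twist":0,"fingers":0.3},
  {"offset":[0,0,0],"twist":0,"fingers":0.3},
  {"offset":[0,0,0],"twist":0,"fingers":0.3},
])

```text
time_s: 28.03
position: [0.4393, 0.31, 0.1555]
tool_rot: [2.086, 2.349, -0.003]
force: [0.0, -0.2, 0.4]
grip_width: 0.057
finger_force: 0.0
```

```bash
python3 st.py .440 .311 .070;python3 snap.py w12; python3 - <<'E'
from h import *
import pickle
p,f,s=pickle.load(open('w12.pkl','rb'))
print(proj(p,(.44,.311,.014)),proj(p,(.44,.311,.067)))
cv2.imwrite('pics/w12c.png',f[60:270,130:420])
E
```

```text
28.0333 [0.43926249 0.3100024  0.15547931] yaw 6.775844016342993 [ 0.02917554 -0.17940887  0.39872737] j7 -0.6479679374997941
tool mm [ 1.   1.  85.5]
28.0333 [0.43926249 0.3100024  0.15547931] [ 2.08618274  2.34872891 -0.00300205]
[273.01412835 192.68763571] [272.94740381 214.73066358]
```

View pics/w12c.png

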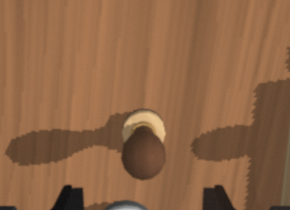

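The crop shows the handle at full-image (274,214) and the mount at (274,190), both matching the prediction. I'll descend and grip.

>>> drive_tool([
  {"offset":[1,1,30],"twist":0,"fingers":0.3},
  {"offset":[0,0,35],"twist":0,"fingers":0.3},
  {"offset":[0,0,20],"twist":0,"fingers":0.3},
  {"offset":[0,0,0],"twist":0,"fingers":0},
  {"offset":[0,0,0],"twist":0,"fingers":-1},
  {"offset":[0,0,0],"twist":0,"fingers":-1},
  {"offset":[0,0,0],"twist":0,"fingers":-1},
  {"offset":[0,0,0],"twist":0,"fingers":-1},
], squeeze=15)

```text
time_s: 28.75
position: [0.4419, 0.312, 0.0728]
tool_rot: [2.088, 2.346, 0.005]
force: [0.1, -0.3, 0.3]
grip_width: 0.0312
finger_force: 0.2
```

>>> drive_tool([
  {"offset":[0,0,0],"twist":0,"fingers":-1},
  {"offset":[0,0,0],"twist":0,"fingers":-1},
  {"offset":[0,0,0],"twist":0,"fingers":-1},
])

```text
time_s: 29.0
position: [0.4414, 0.3122, 0.0725]
tool_rot: [2.087, 2.347, 0.004]
force: [-0.3, 0.7, 6.8]
grip_width: 0.0283
finger_force: 15.0
```

```bash
python3 st.py .6096 .2694 .077
```

```text
29.0 [0.44137918 0.31223955 0.07249283] yaw 6.71275622704203 [-0.2977621   0.67966398  6.82011291] j7 -0.679220798127222
tool mm [-62.2 162.1  -4.2]
```

>>> drive_tool([
  {"offset":[0,0,-15],"twist":0,"fingers":-1},
  {"offset":[0,0,-35],"twist":0,"fingers":-1},
  {"offset":[0,0,-40],"twist":0,"fingers":-1},
  {"offset":[-6,16,-25],"twist":0,"fingers":-1},
  {"offset":[-14,36,0],"twist":0,"fingers":-1},
  {"offset":[-14,36,0],"twist":0,"fingers":-1},
  {"offset":[-14,36,0],"twist":0,"fingers":-1},
  {"offset":[-14,36,0],"twist":0,"fingers":-1},
])

```text
time_s: 29.67
position: [0.6082, 0.2678, 0.1866]
tool_rot: [2.087, 2.348, 0.001]
force: [-0.3, 0.9, -1.5]
grip_width: 0.0281
finger_force: 15.0
```

>>> drive_tool([
  {"offset":[0,2,20],"twist":0,"fingers":-1},
  {"offset":[0,0,15],"twist":0,"fingers":-1},
  {"offset":[0,0,0],"twist":0,"fingers":-1},
  {"offset":[0,0,0],"twist":0,"fingers":-1},
])

```text
time_s: 30.0
position: [0.6079, 0.2687, 0.1501]
tool_rot: [-2.086, -2.347, 0.004]
force: [-0.7, 1.0, -0.9]
grip_width: 0.0282
finger_force: 15.0
```

```bash
python3 st.py .6096 .2694 .0785
```

```text
30.0 [0.60786239 0.26865215 0.15009525] yaw 6.727233432635771 [-0.71509252  0.99532603 -0.88655141] j7 -0.42152548597773065
tool mm [ 0.6  2.  71.6]
```

>>> drive_tool([
  {"offset":[0.5,1,20],"twist":0,"fingers":-1},
  {"offset":[0,0,25],"twist":0,"fingers":-1},
  {"offset":[0,0,14],"twist":0,"fingers":-1},
  {"offset":[0,0,7],"twist":0,"fingers":-1},
  {"offset":[0,0,1],"twist":0,"fingers":-1},
  {"offset":[0,0,0],"twist":0,"fingers":-1},
  {"offset":[0,0,0],"twist":0,"fingers":-1},
  {"offset":[0,0,0],"twist":0,"fingers":-1},
])

```text
time_s: 30.67
position: [0.6106, 0.2699, 0.0856]
tool_rot: [2.087, 2.347, 0.004]
force: [1.1, -0.1, -0.9]
grip_width: 0.0281
finger_force: 15.0
```

>>> drive_tool([
  {"offset":[0,0,1],"twist":0,"fingers":-1},
  {"offset":[0,0,1],"twist":0,"fingers":-1},
  {"offset":[0,0,1],"twist":0,"fingers":-1},
  {"offset":[0,0,0],"twist":0,"fingers":-1},
  {"offset":[0,0,0],"twist":0,"fingers":-1},
])

```text
time_s: 31.08
position: [0.6097, 0.2693, 0.081]
tool_rot: [-2.088, -2.347, 0.0]
force: [0.5, -0.3, -1.1]
grip_width: 0.0277
finger_force: 15.0
```

>>> drive_tool([
  {"offset":[0,0,1],"twist":0,"fingers":-1},
  {"offset":[0,0,1],"twist":0,"fingers":-1},
  {"offset":[0,0,0],"twist":0,"fingers":-1},
  {"offset":[0,0,0],"twist":0,"fingers":-1},
])

```text
time_s: 31.42
position: [0.6097, 0.2694, 0.0789]
tool_rot: [-2.088, -2.347, 0.0]
force: [-0.2, 0.3, -0.3]
grip_width: 0.0281
finger_force: 15.0
```

>>> drive_tool([
  {"offset":[0,0,0.5],"twist":0,"fingers":-1},
  {"offset":[0,0,0],"twist":0,"fingers":-1},
  {"offset":[0,0,0],"twist":0,"fingers":-1},
])

```text
time_s: 31.67
position: [0.6098, 0.2695, 0.0787]
tool_rot: [2.088, 2.347, 0.0]
force: [0.2, 0.7, -0.5]
grip_width: 0.0279
finger_force: 15.0
```

>>> drive_tool([
  {"offset":[0,0,0.5],"twist":0,"fingers":-1},
  {"offset":[0,0,0.5],"twist":0,"fingers":-1},
  {"offset":[0,0,0],"twist":0,"fingers":-1},
  {"offset":[0,0,0],"twist":0,"fingers":-1},
])

```text
time_s: 32.0
position: [0.6098, 0.2697, 0.0786]
tool_rot: [2.088, 2.348, 0.001]
force: [-2.3, -0.2, 5.3]
grip_width: 0.0281
finger_force: 15.0
```

Contact is made, so I'll release, rise and check.

>>> drive_tool([
  {"offset":[0,0,0],"twist":0,"fingers":0.3},
  {"offset":[0,0,0],"twist":0,"fingers":0.3},
  {"offset":[0,0,0],"twist":0,"fingers":0.3},
  {"offset":[0,0,0],"twist":0,"fingers":0.3},
  {"offset":[0,0,-15],"twist":0,"fingers":0.3},
  {"offset":[0,0,-40],"twist":0,"fingers":0.3},
  {"offset":[0,0,-40],"twist":0,"fingers":0.3},
  {"offset":[0,0,-40],"twist":0,"fingers":0.3},
])

```text
time_s: 32.67
position: [0.6094, 0.2691, 0.2134]
tool_rot: [-2.087, -2.347, 0.002]
force: [1.1, -0.1, 0.3]
grip_width: 0.0562
finger_force: 0.0
```

>>> drive_tool([
  {"offset":[0,-30,-20],"twist":0,"fingers":0.3},
  {"offset":[0,-30,-20],"twist":0,"fingers":0.3},
  {"offset":[0,-30,-20],"twist":0,"fingers":0.3},
  {"offset":[0,-20,0],"twist":0,"fingers":0.3},
  {"offset":[0,0,0],"twist":0,"fingers":0.3},
  {"offset":[0,0,0],"twist":0,"fingers":0.3},
])

```text
time_s: 33.17
position: [0.4999, 0.2566, 0.2732]
tool_rot: [2.086, 2.348, 0.002]
force: [0.1, 0.3, -0.1]
grip_width: 0.0565
finger_force: 0.0
```

```bash
python3 -c "
from h import *
a=vision.grab_frame('scene')[130:330,80:480];b=vision.grab_frame('side')[110:330,120:470]
a=cv2.resize(a,(600,300));b=cv2.resize(b,(477,300));b=cv2.copyMakeBorder(b,0,0,0,123,cv2.BORDER_CONSTANT)
cv2.imwrite('pics/fin.png',np.vstack([a,b]))"
```

```text
(no output)
```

View pics/fin.png

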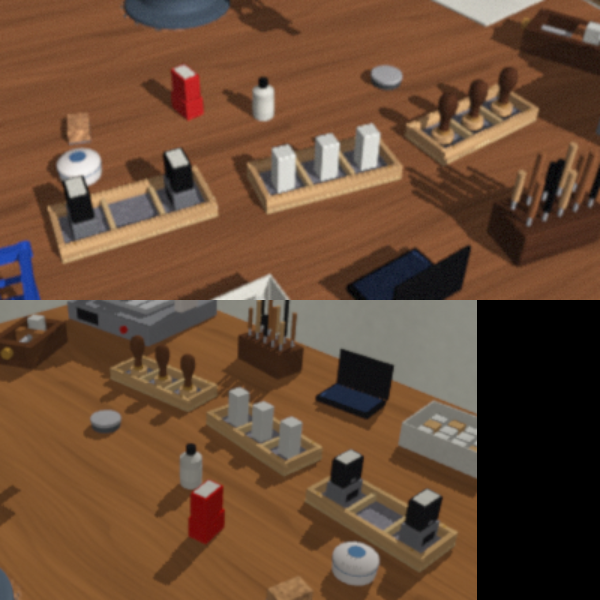

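Both views show all five items upright in their own trays. The pot, bottle and red decoy haven't moved, and the gripper is clear.

```bash
python3 -c "
from bench import finish_job
print(finish_job())"
```

```text
the job is handed in; nothing more can be done
None
```

All five pieces now stand upright in their own kind's trays, one to a bay, with the pot and ink bottle left where they were, and the job is handed in at about 33 s of the 134 s allowed.

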